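# Nudge the carrier plate onto its locating pins

## Robot

A 7-joint arm with a two-finger parallel gripper is mounted at the origin on the work surface. World frame = base frame: x ahead of the robot, y to its left, z up, the work surface at z = 0. Lengths are in m, angles in degrees, forces in N, time in s.
With the tool pointing down it reaches from about 0.35 to 0.775 m from the base axis. Payload 3.1 kg.
Tool frame: the origin (TCP) lies between the finger pads; the fingertips stand 19 mm ahead of it and the grasp point (between the pads) is the TCP; z points along the fingers, y is the direction in which the jaws open and shut (so a half turn about z gives the same grasp; the last joint's range is limited). The gripper opens to 85 mm and grips with 20 to 120 N. Pads are 22 mm wide; open, the fingers measure 114 mm over their backs; the gripper's body (76 mm by 85 mm) begins 54 mm behind the grasp point. The pads swing forward as they close: fully open they stand 13 mm farther back than shut.
Start: joints at [70.777, 17.813, 0.802, 86.603, -0.252, 75.585, -1.558], TCP at [0.159, -0.526, 0.25] pointing down, gripper open.
Joint ranges: [-154.91, 154.91], [-16.99, 109.72], [-72.82, 74.43], [7.12, 147.25], [-82.49, 262.49], [11.32, 116.49], [-174.64, 174.64]. Speed limits (degrees/s): [159.86, 159.86, 180, 180, 180, 180, 180].

## Interface

Orientations are given as a 3x3 rotation matrix whose columns are the frame's x, y, z axes.
In Python, from cell import r, eyes gives the robot as it stands.
- The arm moves only by the tool carry_out, never from a script. Its argument "commands" is a list of rows, each a list of 4 numbers: the shift along the tool's x, y, z as a fraction of full scale, then the turn about the tool's z as a fraction of full scale. In form: [[tx, ty, tz, turn], ...]. A call has 1 to 20 rows; each row is the pose to reach, as a shift and turn from the pose commanded when the call began, along the tool's axes at that moment, turning the shorter way round; what a row does not reach only later rows make up. Full scale, the value 1, is 12 cm for a shift and pi rad for a turn. A row lasts 1/10 s, in which the tool goes at most 50 mm and 8.59 degrees, less where a joint would pass 70% of its speed; a pose out of reach is approached as far as the arm can. A call with a number of a shift or a turn outside -1 to 1 is refused whole. A call with a gripper value outside its range is refused whole. "fingers" is the opening, from 0 (shut) to 1 (fully open), set as the call begins (left out, the last holds). The fingers move at their own pace and stop on an object; "grip_force" is the grip in N (left out, the last holds). Time passes only in rows, so rows that repeat a pose let the fingers close. It gives the time, the measured TCP pose, the force and the opening at its end, in the units of the state.
- r.get_state(): the state, without advancing time (a new reading comes with each control period).
- eyes.snapshot(name): name is "scene" or "top" or "wrist"; returns the picture (420x560x3 uint8, red, green, blue); there is no depth.
- eyes.camera_model(name): a dict with "fx", "fy", "cx", "cy" (pixels), "R" (3x3) and "t" (3): a world point X has camera coordinates R X + t. Camera axes: x right, y down, z forward; pixel columns grow to the right and rows downward; lengths in m; the calibration is good to about 2 mm. A picture is of the moment at which its call begins: read the wrist's pose just before it. camera_model takes no time and is no camera call; for the wrist camera it gives the pose at the moment of the call.
- r.hand_in(): hands the job in, once; it reports no verdict.
The state is a dict: "time_s": time; "joint_pos": joint angles; "joint_velocities": joint speeds; "effort": joint torques, N m; "tool_pos": TCP position; "eef_rot": TCP orientation; "ft_force": force on the tool from outside, world axes, zero at the start; "ft_torque": the same for the moment, N m; "width": finger opening in m.
Only numpy, scipy, OpenCV 4.12 (cv2) and the standard library are available. Lean on these libraries where they do the work, as an engineer would, in place of code of your own. Each camera call takes 0.05 s, during which the arm holds its last target.

## Task

Push the teal carrier plate sideways off the loading shelf of the white docking base, using the steel fence as a guide if you like, until its two holes drop over the two locating pins and it lies flat in the recess. Only push it with the fingers: do not pick it up or stand it on edge, leave the vial, bottles and other things where they stand, and finish clear of the plate.

Things in the scene. Friction and masses are not known exactly. Their poses are not given: they have to be found in the camera images.
- dock: white docking base, fixed, 171 mm (its x) by 400 mm (its y). Origin at bench level (z = 0), below the centre of the seated plate's place; x points across towards the steel fence, y along the fence from the recess to the loading shelf, z up. Seated, the plate has these axes, the same xy, and its origin 25 mm above the bench.
- recess (a point): centre of the recess floor, 25 mm above the dock's origin. The floor is level from y = -190 to +53 mm and x = -100 to +61 mm of the dock; there a 7 mm step leads up to the shelf.
- shelf (a point): middle of the loading shelf's top, 32 mm above the bench, at dock x = -20, y = +131 mm. The shelf spans dock y = +53 to +210 mm, x = -100 to +61 mm.
- fence (a point): top of the straight steel fence, on its inner face (dock x = +60.8 mm), 50 mm above the bench. Fence 10 mm thick, along dock y = -103 to +210 mm. A plate held against it lies 0.8 mm past the ideal x, within the pins' play.
- pin_near (a point): tip of one dark steel pin, at dock (x, y) = (-40, +4) mm: 8 mm diameter, 6.5 mm tall from the recess floor, tapered tip 0.5 mm below the shelf's level.
- pin_fence (a point): tip of the other, equal pin, by the fence, at dock (x, y) = (+40, +4) mm.
- plate: teal aluminium carrier plate, loose, 0.2 to 0.4 kg, slides easily on the base, 120 mm (its x) by 100 mm (its y), 6 mm thick, on the loading shelf. Origin: centre of the underside, z up. Two 11 mm through holes at its (x, y) = (-40, +4) and (+40, +4) mm. Starts 80 to 110 mm along dock +y, some 13 to 30 mm short of the fence, turned up to 0.18 rad.
- end_lip (a point): middle of the outer face of the plate's turned-up lip along its whole +y edge (plate y = +50 mm), 18 mm above the underside. Lip 120 mm long, 6 mm thick, top 31 mm above the underside.
- side_lip (a point): middle of the outer face of the plate's turned-up lip on its -x edge, away from the fence (plate x = -60 mm), 18 mm above the underside. Lip 80 mm long, 6 mm thick, top 31 mm above the underside.
- vial: small brown screw-cap vial, 24 mm diameter, 45 mm tall, standing on the low end of the docking base beyond the recess (bystander); origin at the centre of its foot.
- beaker: clear plastic beaker, 60 mm wide, 75 mm tall, on the bench beyond the fence (bystander); origin at the centre of its foot.
- amber_a: brown bottle, 66 mm diameter, 150 mm tall, left on the bench (bystander); origin at the centre of its foot.
- amber_b: brown bottle, 60 mm diameter, 130 mm tall, left on the bench (bystander); origin at the centre of its foot.
- clear_bottle: clear bottle with teal cap, 76 mm diameter, 160 mm tall, right on the bench (bystander); origin at the centre of its foot.
- spatula: thin steel lab spatula, 160 mm long, lying left of the docking base (bystander); origin at the middle of its length, underside.
- jar: white jar with teal lid, 52 mm diameter, 55 mm tall, left of the docking base (bystander); origin at the centre of its foot.
Mind the look-alikes: they are no part of the job. Of the things shaped like the plate, the teal one is meant.

How it is judged (in metres and radians):
At the end, for the whole second after the job is handed in: The plate lies flat in the recess, both pins in its holes: within 4 mm of the seated place, underside within 1.5 mm of the recess floor, tilted less than 0.025 rad, at rest; no bystander moved 20 mm or more (z of plate in the frame of dock between 0.023 and 0.0265 m and horizontal distance between plate and dock below 0.004 m and angle between the z axis of plate and the z axis of dock, either way round below 0.025 rad and angle between the x axis of plate and the x axis of dock, either way round below 0.06 rad and linear speed of plate below 0.01 m/s and distance of each of vial, beaker, amber_a, amber_b, clear_bottle, spatula, jar from where it was at the start of the episode below 0.02 m); the robot touches nothing.
It fails at once if the plate is lifted (its middle more than 10 mm above the shelf's level) (z of plate in the frame of dock above 0.042 m).
It fails at once if the plate is tipped by more than 0.3 rad (angle between plate's own z axis and vertical above 0.3 rad).
It fails at once if a vial, bottle or other bystander is pushed 20 mm or more from its place (distance of any of vial, beaker, amber_a, amber_b, clear_bottle, spatula, jar from where it was at the start of the episode above 0.02 m).
It also fails if it takes over 48 s, if anything falls off the work surface, if the arm or the gripper's body presses on something with over 40 N, if the wrist force passes 120 N, or if a joint passes its speed limit or range.

## Working session

There is one attempt and no reset: what is moved stays moved. The work goes in short steps, Python scripts to look and compute and a tool call to move; the robot and the scene stay as the last step left them, time stands still between calls to the robot, and variables do not carry over. Pictures are saved under pics/ and viewed, and the job is handed in when it is done.

Besides the shell and the picture viewer there is one more tool, called after "Call:" as a command line: name --pt "numbers of a row" for each row, then --argument value for the rest. carry_out: Moves the arm, as the interface text tells. Shift numbers are shares of 12 cm and turn numbers shares of pi rad, none past 1 either way. Its arguments: {"type":"object","properties":{"commands":{"type":"array"},"fingers":{"type":"number"},"grip_force":{"type":"number"}},"required":["commands"]}

```bash
ls; mkdir -p pics; python3 - <<'E'
from cell import r, eyes
import cv2, numpy as np
s=r.get_state()
print(s['time_s'],s['tool_pos'],s['eef_rot'],s['ft_force'],s['width'])
for n in ['scene','top','wrist']:
    im=eyes.snapshot(n); cv2.imwrite(f'pics/{n}0.png',im[:,:,::-1]); print(n,eyes.camera_model(n))
E
```

```text
pics
0.0 [ 0.15906096 -0.52577029  0.24921395] [[ 9.57146531e-01  2.89602994e-01 -7.90267610e-04]
 [ 2.89604054e-01 -9.57143875e-01  2.25688786e-03]
 [-1.02798321e-04 -2.38903709e-03 -9.99997141e-01]] [ 1.08606983  0.26522446 -0.42532786] 0.08542954408206034
scene {'fx': 485.9000472562861, 'fy': 485.9000472562861, 'cx': 284.32769375837955, 'cy': 208.4622299926354, 'R': array([[-0.03677327,  0.99928268, -0.00904711],
       [ 0.78364883,  0.02321781, -0.62077004],
       [-0.62011469, -0.02991751, -0.7839405 ]]), 't': array([ 0.03781609, -0.38228227,  2.01105595])}
top {'fx': 498.3545286644929, 'fy': 498.3545286644929, 'cx': 282.4879390177052, 'cy': 214.4490247827745, 'R': array([[ 0.01862525, -0.99974516,  0.01275603],
       [-0.98959996, -0.02025334, -0.14241394],
       [ 0.142636  , -0.00997087, -0.98972499]]), 't': array([-0.03250676,  0.55496314,  1.2444977 ])}
wrist {'fx': 363.7146068813644, 'fy': 363.7146068813644, 'cx': 281.3562931651969, 'cy': 210.8431696689831, 'R': array([[ 0.28924405, -0.95725383, -0.00172843],
       [-0.92052416, -0.27864028,  0.2738519 ],
       [-0.26262739, -0.07761897, -0.96177032]]), 't': array([-0.54923917, -0.03454885,  0.37907892])}
```

View pics/scene0.png

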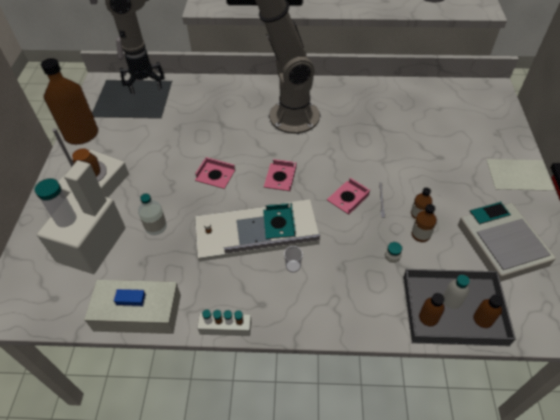

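View pics/top0.png

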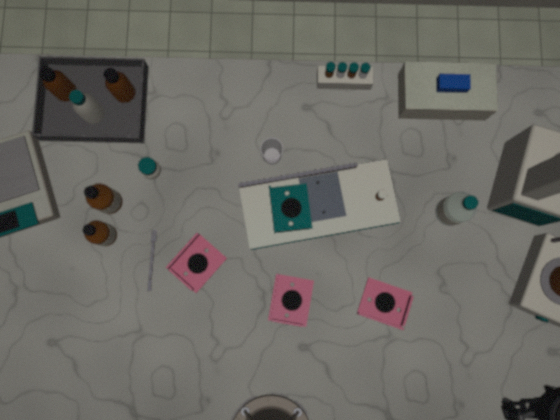

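View pics/wrist0.png

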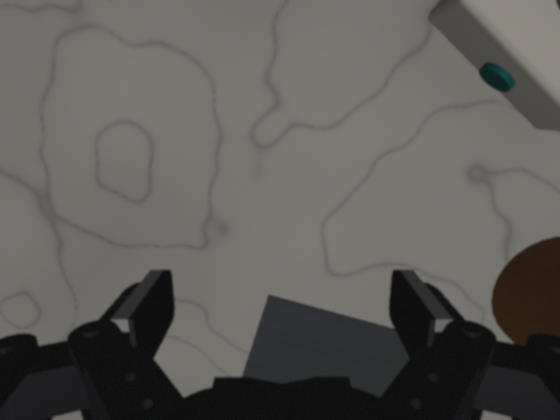

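The teal plate on the white dock is at top (291,207). The three pink ones, at (198,263), (292,300) and (385,302), have the same shape but the wrong colour. I'll enlarge the dock.

```bash
python3 - <<'E'
import cv2
im=cv2.imread('pics/top0.png')
c=im[140:260,230:410]; cv2.imwrite('pics/top0c.png',cv2.resize(c,None,fx=4.4,fy=4.4,interpolation=cv2.INTER_CUBIC))
im=cv2.imread('pics/scene0.png')
c=im[185:275,185:335]; cv2.imwrite('pics/scene0c.png',cv2.resize(c,None,fx=5,fy=5,interpolation=cv2.INTER_CUBIC))
E
```

```text
(no output)
```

View pics/top0c.png

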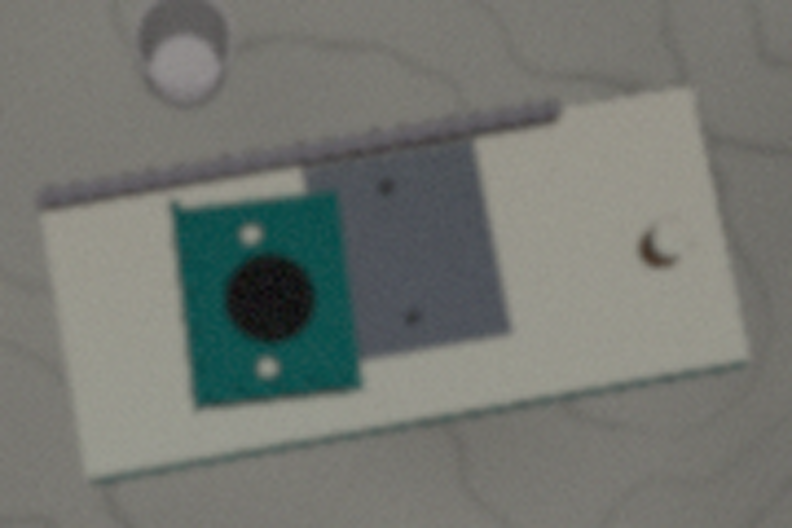

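View pics/scene0c.png

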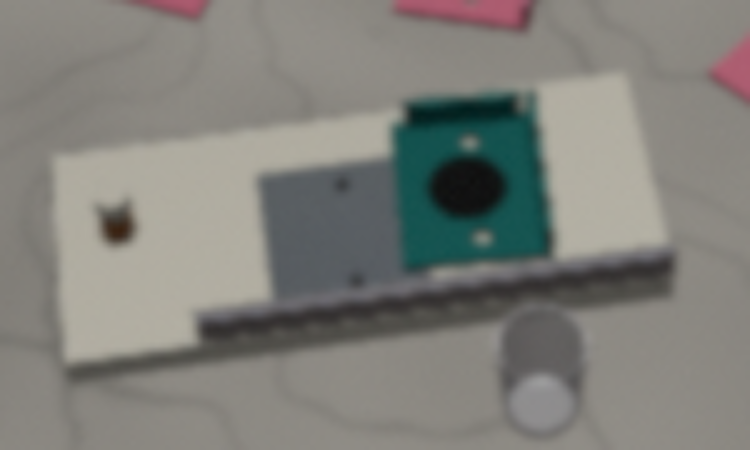

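```bash
cat > h.py <<'E'
import numpy as np, json
from scipy.optimize import least_squares
CAM={'scene':dict(f=485.9000472562861,c=(284.32769375837955,208.4622299926354),R=np.array([[-0.03677327,0.99928268,-0.00904711],[0.78364883,0.02321781,-0.62077004],[-0.62011469,-0.02991751,-0.7839405]]),t=np.array([0.03781609,-0.38228227,2.01105595])),
'top':dict(f=498.3545286644929,c=(282.4879390177052,214.4490247827745),R=np.array([[0.01862525,-0.99974516,0.01275603],[-0.98959996,-0.02025334,-0.14241394],[0.142636,-0.00997087,-0.98972499]]),t=np.array([-0.03250676,0.55496314,1.2444977]))}
def proj(n,X):
    m=CAM[n]; c=m['R']@X+m['t']; return m['f']*c[:2]/c[2]+np.array(m['c'])
def crop(n,p):
    off,s={'top':((230,140),4.4),'scene':((185,185),5.)}[n]
    return (np.array(p)+.5)/s-.5+np.array(off)
def l2w(q,p):
    c,s=np.cos(q[2]),np.sin(q[2]); return np.array([q[0]+c*p[0]-s*p[1],q[1]+s*p[0]+c*p[1],p[2]])
def fit(obs,q0=(0.6,-.1,0)):
    f=lambda q:np.concatenate([proj(n,l2w(q,np.array(P)/1000))-px for n,P,px in obs])
    r=least_squares(f,q0,x_scale=[.01,.01,.01],loss='soft_l1'); return r.x,f(r.x).reshape(-1,2)
def rel(d,p):
    c,s=np.cos(d[2]),np.sin(d[2]); dx=p[:2]-d[:2]
    return np.array([c*dx[0]+s*dx[1],-s*dx[0]+c*dx[1],p[2]-d[2]])
E
python3 - <<'E'
from h import *
np.set_printoptions(precision=4,suppress=True)
D=[('top',(-100,-190,25),(748,359)),('top',(71,-190,25),(692,90)),('top',(-100,210,32),(91,478)),('top',(40,4,31.5),(387,186)),('top',(-40,4,31.5),(413,316)),
('scene',(-100,-190,25),(53,156)),('scene',(71,-190,25),(66,362)),('scene',(-100,210,32),(628,73)),('scene',(-40,4,31.5),(342,184)),('scene',(40,4,31.5),(357,281))]
for sel in ('top','scene','ts'):
    d,e=fit([(n,P,crop(n,p)) for n,P,p in D if sel=='ts' or n==sel]); print(sel,d); print(e.round(1).tolist())
Pl=[('top',(40,4,36),(251,235)),('top',(-40,4,36),(268,368)),('top',(-60,-50,38),(360,386)),('top',(60,-50,38),(338,194)),
('scene',(40,4,36),(483,238)),('scene',(-40,4,36),(470,143)),('scene',(60,-50,38),(408,270))]
for sel in ('top','scene','ts'):
    p,e=fit([(n,P,crop(n,q)) for n,P,q in Pl if sel=='ts' or n==sel]); print(sel,p,rel(d,p)); print(e.round(1).tolist())
np.save('d.npy',d)
E
```

```text
top [ 0.6062 -0.1241  0.1966]
[[0.8, 0.4], [0.1, -1.3], [-1.2, 0.1], [0.1, 0.1], [-0.0, 0.3]]
scene [ 0.6103 -0.1171  0.1943]
[[-0.2, -0.1], [-0.4, 0.5], [-0.1, 0.4], [0.4, -0.4], [0.3, -0.5]]
ts [ 0.6071 -0.1216  0.1953]
[[-0.2, 0.1], [-0.8, -1.6], [-2.2, -0.4], [-0.8, -0.3], [-1.0, -0.1], [-1.4, -0.8], [-1.7, -0.3], [-1.4, -0.4], [-0.9, -1.2], [-1.1, -1.3]]
top [ 0.5738 -0.0406  0.1322] [-0.0169  0.0859 -0.0631]
[[-0.0, -0.1], [-0.3, -0.0], [0.5, 1.1], [-0.1, -0.7]]
scene [ 0.578  -0.0346  0.1698] [-0.0117  0.091  -0.0256]
[[0.4, -0.0], [-0.1, -0.0], [-0.3, 0.0]]
ts [ 0.5748 -0.039   0.1462] [-0.0157  0.0874 -0.0491]
[[-0.9, -0.5], [-0.8, -0.4], [0.1, 0.4], [-1.1, -1.3], [-1.2, -0.8], [-1.0, -0.8], [-2.0, -1.1]]
```

```bash
cat >> h.py <<'E'
def toolmove(s,target,yaw=None):
    R=np.array(s['eef_rot']); v=R.T@(np.array(target)-np.array(s['tool_pos']))/0.12
    out=[v.round(3).tolist()]
    if yaw is not None:
        cur=np.arctan2(R[1,0],R[0,0]); d=(yaw-cur+np.pi)%(2*np.pi)-np.pi
        out.append(round(-d/np.pi,4))
    return out
E
python3 - <<'E'
from cell import r,eyes
from h import *
np.set_printoptions(precision=4,suppress=True)
m=eyes.camera_model('wrist'); s=r.get_state()
C=-m['R'].T@m['t']; R=np.array(s['eef_rot']); print('cam',C,'in tool',R.T@(C-s['tool_pos']), 'axis in tool',R.T@m['R'][2])
print(toolmove(s,[0.50,-0.08,0.25],0.196), s['time_s'])
E
```

```text
cam [ 0.2266 -0.506   0.3731] in tool [ 0.0703  0.0002 -0.1236] axis in tool [-0.2738 -0.0001  0.9618]
[[3.795, -2.734, 0.0], np.float64(0.0312)] 0.15
```

Call:
carry_out --pt "0.83 -0.5 0 0" --pt "0.83 -0.5 0 0" --pt "0.83 -0.5 0 0" --fingers 0.5

```text
time_s: 0.45
tool_pos: [0.2422, -0.4352, 0.25]
eef_rot: [[0.955, 0.298, 0.003], [0.298, -0.955, 0.004], [0.004, -0.003, -1.0]]
ft_force: [0.5, 0.1, -0.0]
width: 0.0442
```

Call:
carry_out --pt "0.83 -0.5 0 0" --pt "0.83 -0.5 0 0" --pt "0.83 -0.5 0 0"

```text
time_s: 0.75
tool_pos: [0.3196, -0.3483, 0.2502]
eef_rot: [[0.954, 0.299, 0.002], [0.299, -0.954, 0.003], [0.003, -0.002, -1.0]]
ft_force: [0.1, -0.6, -0.7]
width: 0.0428
```

Call:
carry_out --pt "0.83 -0.5 0 0" --pt "0.83 -0.5 0 0" --pt "0.83 -0.5 0 0"

```text
time_s: 1.05
tool_pos: [0.397, -0.2616, 0.2503]
eef_rot: [[0.954, 0.299, 0.002], [0.299, -0.954, 0.003], [0.003, -0.002, -1.0]]
ft_force: [0.2, 0.1, -0.2]
width: 0.0429
```

Call:
carry_out --pt "0.83 -0.5 0 0" --pt "0.83 -0.5 0 0" --pt "0.83 -0.5 0 0"

```text
time_s: 1.35
tool_pos: [0.4744, -0.1748, 0.2502]
eef_rot: [[0.954, 0.298, 0.002], [0.298, -0.954, 0.004], [0.003, -0.003, -1.0]]
ft_force: [-0.7, -0.3, 0.2]
width: 0.0425
```

Call:
carry_out --pt "0.83 -0.5 0 0.031" --pt "0.83 -0.5 0 0.031" --pt "0.83 -0.5 0 0.031" --pt "0.83 -0.5 0 0.031" --pt "0.83 -0.5 0 0.031"

```text
time_s: 1.85
tool_pos: [0.5484, -0.0961, 0.2497]
eef_rot: [[0.981, 0.195, -0.002], [0.195, -0.981, -0.001], [-0.002, 0.001, -1.0]]
ft_force: [-0.7, -1.6, 0.3]
width: 0.0426
```

```bash
python3 - <<'E'
from cell import r, eyes
import cv2, numpy as np
s=r.get_state(); m=eyes.camera_model('wrist')
im=eyes.snapshot('wrist'); cv2.imwrite('pics/w1.png',im[:,:,::-1])
np.savez('w1.npz',**{k:np.array(v) for k,v in m.items()})
print(s['time_s'],s['tool_pos'],s['eef_rot'],s['ft_force'],s['width'],s['joint_pos'])
E
```

```text
1.85 [ 0.54837275 -0.09610789  0.249747  ] [[ 9.80832325e-01  1.94845070e-01 -1.83029364e-03]
 [ 1.94843036e-01 -9.80833662e-01 -1.23224963e-03]
 [-2.03531138e-03  8.52010301e-04 -9.99997566e-01]] [-0.72705023 -1.64556695  0.33642306] 0.04263653353164281 [ 23.08717591  20.03072198 -20.27055672  84.84166012   7.09042097
  76.47855523 -76.49110863]
```

View pics/w1.png

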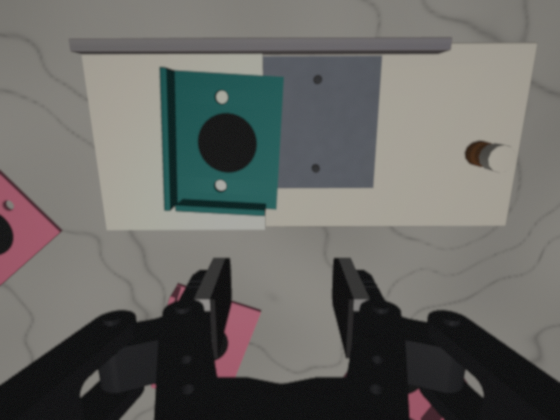

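```bash
python3 - <<'E'
import cv2
im=cv2.imread('pics/w1.png')
for n,(x0,y0,x1,y1) in dict(a=(70,35,270,235),b=(260,30,460,230),c=(360,30,560,240)).items():
    cv2.imwrite(f'pics/w1{n}.png',cv2.resize(im[y0:y1,x0:x1],None,fx=2.8 if n=='c' else 3,fy=2.8 if n=='c' else 3,interpolation=cv2.INTER_CUBIC))
E
```

```text
(no output)
```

View pics/w1a.png

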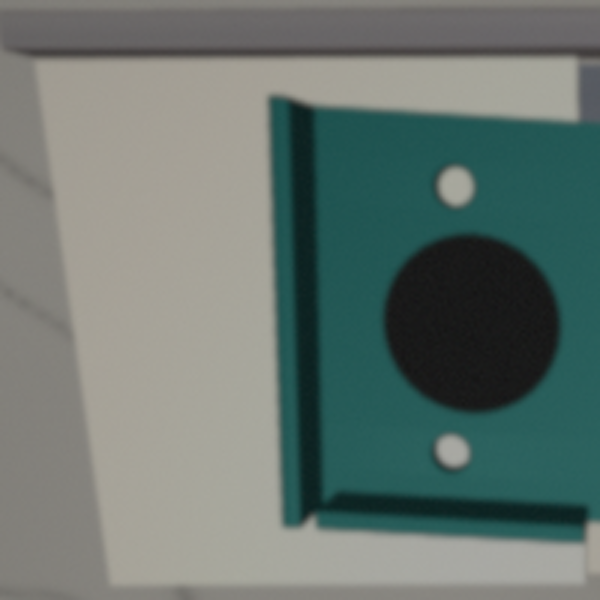

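View pics/w1b.png

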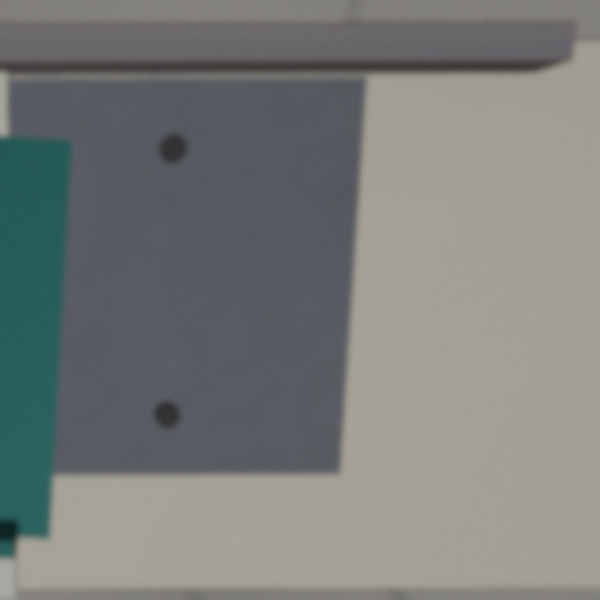

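```bash
cat >> h.py <<'E'
def loadw(f):
    z=np.load(f); CAM['wrist']=dict(f=float(z['fx']),c=(float(z['cx']),float(z['cy'])),R=z['R'],t=z['t'])
E
python3 - <<'E'
from h import *
np.set_printoptions(precision=4,suppress=True)
loadw('w1.npz')
a=lambda x,y:np.array([70+(x+.5)/3-.5,35+(y+.5)/3-.5]); b=lambda x,y:np.array([260+(x+.5)/3-.5,30+(y+.5)/3-.5])
D=[((40,4,31.5),b(173,148)),((-40,4,31.5),b(167,414)),((-100,210,32),a(109,584)),((-100,53,32),a(586,584)),((-100,-190,25),(506,225)),((71,-190,25),(534,44))]
d,e=fit([('wrist',P,p) for P,p in D]); print(d,e.round(1).tolist())
Pl=[((40,4,36),a(455,187)),((-40,4,36),a(452,451)),((60,-50,38),b(71,140)),((-60,-50,38),b(49,538)),((60,50,63),a(270,97)),((-60,50,63),a(285,525))]
p,e=fit([('wrist',P,q) for P,q in Pl]); print(p,e.round(1).tolist(),rel(d,p))
# both
np.save('d.npy',d); np.save('p0.npy',p)
for P in [(60.8,-103,50),(70.8,-103,50),(-60,-40,63),(-60,40,63),(-60,30,63)]:
    q=d if P[2]==50 else p
    print(P,proj('wrist',l2w(q,np.array(P)/1000)))
E
```

```text
[ 0.6085 -0.1211  0.199 ] [[-0.1, -0.1], [-0.1, 1.0], [-0.1, 0.3], [-0.6, -0.2], [-0.3, 1.0], [4.1, -2.8]]
[ 0.5765 -0.0387  0.139 ] [[0.3, -0.2], [0.3, 0.3], [0.5, -0.1], [0.5, 0.3], [-0.9, -0.8], [-1.0, 1.2]] [-0.0151  0.0871 -0.0599]
(60.8, -103, 50) [450.3901  49.9099]
(70.8, -103, 50) [451.9248  36.5881]
(-60, -40, 63) [265.0117 216.2826]
(-60, 40, 63) [174.9505 211.4304]
(-60, 30, 63) [186.2483 212.0391]
```

```bash
cat > m.py <<'E'
from cell import r
from h import *
import sys
np.set_printoptions(precision=4,suppress=True)
d=np.load('d.npy'); 
def where():
    s=r.get_state(); p=np.array(s['tool_pos']); q=rel(d,p); R=s['eef_rot']
    c,sn=np.cos(d[2]),np.sin(d[2]); f=s['ft_force']
    print('t',round(s['time_s'],2),'dock xy mm',(q[:2]*1000).round(1),'z',round(p[2]*1000,1),'yaw',round(float(np.arctan2(R[1,0],R[0,0])),4),'Fdock',np.round([c*f[0]+sn*f[1],-sn*f[0]+c*f[1],f[2]],1))
    return s
def go(x,y,z,yaw=None):
    s=where(); w=l2w(d,np.array([x,y,z])/1000); print('->',toolmove(s,w,yaw))
if __name__=='__main__':
    a=[float(v) for v in sys.argv[1:]]; go(*a) if a else where()
E
python3 m.py -118 89 65 0.198
```

```text
t 1.9 dock xy mm [-54.5  35.4] z 249.9 yaw 0.1939 Fdock [-0.1 -0.5 -0.3]
-> [[-0.528, -0.446, 1.541], np.float64(-0.0013)]
```

Call:
carry_out --pt "-0.528 -0.446 0 -0.001" --pt "-0.528 -0.446 0.3 -0.001" --pt "-0.528 -0.446 0.6 -0.001" --pt "-0.528 -0.446 0.9 -0.001"

```text
time_s: 2.3
tool_pos: [0.4748, -0.0572, 0.1419]
eef_rot: [[0.981, 0.195, 0.001], [0.195, -0.981, -0.003], [0.001, 0.003, -1.0]]
ft_force: [0.5, 0.1, 0.4]
width: 0.0428
```

```bash
python3 m.py -118 89 65 0.198;python3 - <<'E'
from cell import r, eyes
import cv2, numpy as np
for n in ('wrist','scene'):
    im=eyes.snapshot(n); im=im if n=='wrist' else cv2.resize(im[140:290,160:360],None,fx=4,fy=4,interpolation=cv2.INTER_CUBIC)
    cv2.imwrite(f'pics/{n}2.png',im[:,:,::-1])
E
```

```text
t 2.3 dock xy mm [-118.4   89.1] z 141.9 yaw 0.1964 Fdock [ 0.5 -0.   0.4]
-> [[0.003, -0.001, 0.641], np.float64(-0.0005)]
```

View pics/wrist2.png

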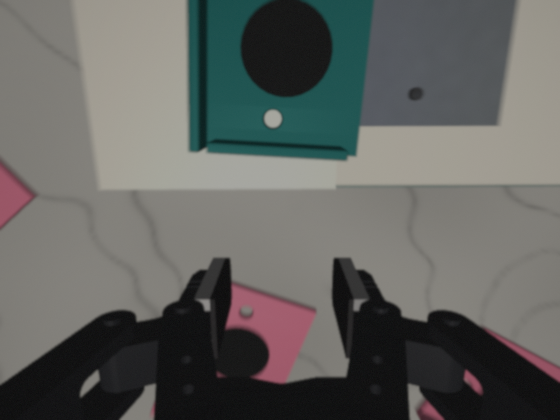

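View pics/scene2.png

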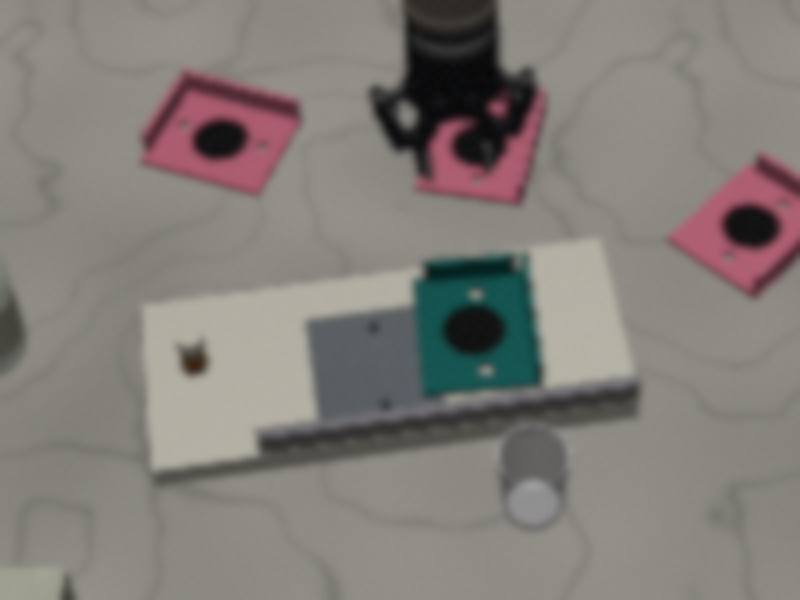

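```bash
python3 - <<'E'
from cell import r,eyes
import numpy as np
m=eyes.camera_model('wrist'); s=r.get_state(); R=np.array(s['eef_rot']); T=np.array(s['tool_pos'])
for P in [(11,21,5),(11,21,15),(11,21,19),(11,21,25),(11,30,19),(-11,21,19),(-11,21,15)]:
    c=m['R']@(T+R@(np.array(P)/1000))+m['t']; print(P,(m['fx']*c[0]/c[2]+m['cx']).round(1),(m['fy']*c[1]/c[2]+m['cy']).round(1))
E
python3 - <<'E'
import cv2
im=cv2.imread('pics/wrist2.png')[230:400,170:390]
cv2.imwrite('pics/w2c.png',cv2.resize(im,None,fx=3.4,fy=3.4,interpolation=cv2.INTER_CUBIC))
E
```

```text
(11, 21, 5) 335.7 267.7
(11, 21, 15) 332.2 257.4
(11, 21, 19) 330.9 253.6
(11, 21, 25) 329.2 248.3
(11, 30, 19) 352.3 253.6
(-11, 21, 19) 329.1 300.3
(-11, 21, 15) 330.3 305.1
```

View pics/w2c.png

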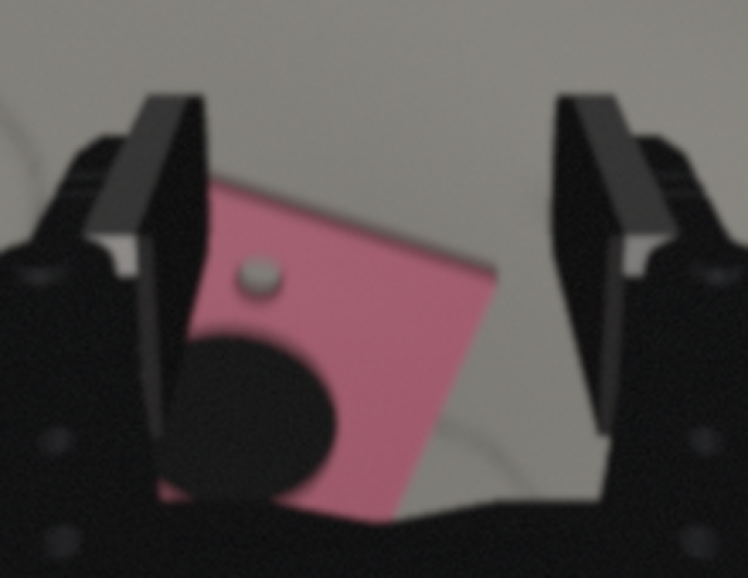

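Call:
carry_out --pt "0 0 0.4 0" --pt "0 0 0.6 0" --pt "0.0 0 0.733 0" --pt "0.1 0 0.733 0" --pt "0.18 0 0.733 0" --pt "0.23 0 0.733 0" --pt "0.25 0 0.733 0" --pt "0.27 0 0.733 0"

```text
time_s: 3.2
tool_pos: [0.5089, -0.0487, 0.0552]
eef_rot: [[0.98, 0.198, 0.001], [0.198, -0.98, -0.001], [0.001, 0.001, -1.0]]
ft_force: [-1.0, -1.3, 0.1]
width: 0.0428
```

```bash
python3 m.py -75 89 54 0.198
```

```text
t 3.2 dock xy mm [-83.3  90.7] z 55.2 yaw 0.1994 Fdock [-1.2 -1.1  0.1]
-> [[0.069, 0.014, 0.01], np.float64(0.0005)]
```

Call:
carry_out --pt "0.02 0.007 0.01 0" --pt "0.04 0.014 0.01 0" --pt "0.06 0.014 0.01 0" --pt "0.075 0.014 0.01 0" --pt "0.075 0.014 0.01 0"

```text
time_s: 3.7
tool_pos: [0.5177, -0.0482, 0.0531]
eef_rot: [[0.98, 0.198, 0.0], [0.198, -0.98, 0.0], [0.001, -0.0, -1.0]]
ft_force: [0.4, -0.2, 0.7]
width: 0.043
```

```bash
python3 m.py -70 89 54 0.198;python3 - <<'E'
from cell import r, eyes
import cv2, numpy as np
for n in ('wrist',):
    im=eyes.snapshot(n); 
    cv2.imwrite(f'pics/{n}3.png',im[:,:,::-1])
E
```

```text
t 3.7 dock xy mm [-74.5  89.4] z 53.1 yaw 0.1998 Fdock [ 0.4 -0.3  0.7]
-> [[0.038, 0.004, -0.008], np.float64(0.0006)]
```

View pics/wrist3.png

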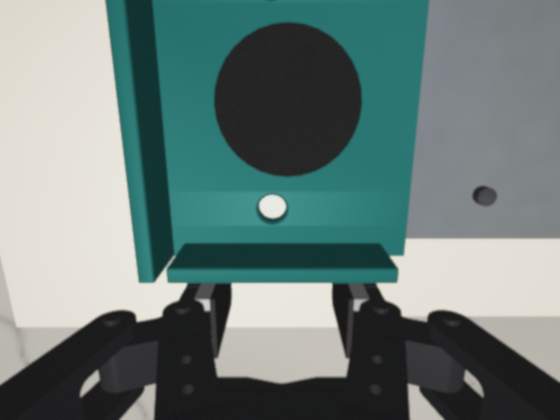

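The plate is now square to the fingers, with its side lip at row 282. About 4 mm is left to the fence.

Call:
carry_out --pt "0.01 0 0 0" --pt "0.02 0 0 0" --pt "0.026 0 0 0" --pt "0.026 0 0 0"

```text
time_s: 4.15
tool_pos: [0.5206, -0.0477, 0.0531]
eef_rot: [[0.98, 0.198, 0.0], [0.198, -0.98, 0.0], [0.0, -0.0, -1.0]]
ft_force: [-0.6, 0.4, 0.4]
width: 0.0429
```

Call:
carry_out --pt "0.008 0 0 0" --pt "0.008 0 0 0" --pt "0.008 0 0 0"

```text
time_s: 4.45
tool_pos: [0.5214, -0.0476, 0.0531]
eef_rot: [[0.98, 0.198, -0.0], [0.198, -0.98, -0.0], [-0.0, 0.0, -1.0]]
ft_force: [-0.2, -0.2, -0.3]
width: 0.0424
```

```bash
python3 m.py;python3 - <<'E'
from cell import r, eyes
import cv2, numpy as np
im=eyes.snapshot('top')[150:250,230:380]; cv2.imwrite('pics/top4.png',cv2.resize(im,None,fx=5,fy=5,interpolation=cv2.INTER_CUBIC)[:,:,::-1])
E
```

```text
t 4.45 dock xy mm [-70.9  89.3] z 53.1 yaw 0.1996 Fdock [-0.3 -0.2 -0.3]
```

View pics/top4.png

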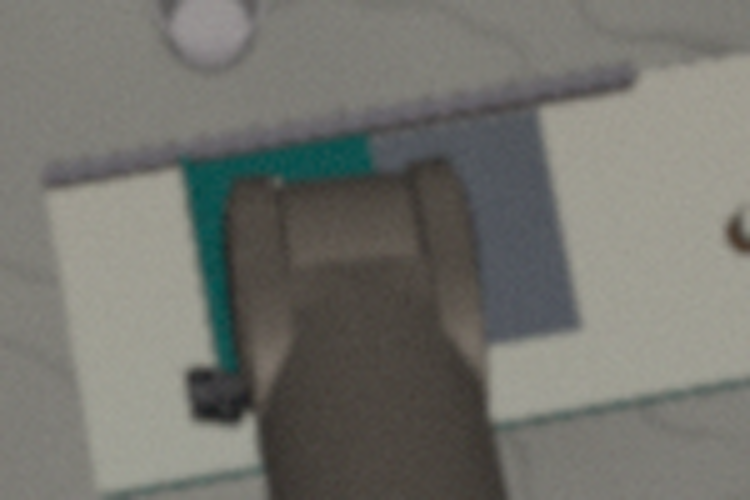

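Call:
carry_out --pt "0.007 0 0 0" --pt "0.007 0 0 0" --pt "0.007 0 0 0"

```text
time_s: 4.8
tool_pos: [0.5214, -0.0476, 0.053]
eef_rot: [[0.98, 0.198, -0.002], [0.198, -0.98, -0.0], [-0.002, -0.0, -1.0]]
ft_force: [-3.9, -0.5, 2.2]
width: 0.0429
```

Call:
carry_out --pt "0.007 0 0 0" --pt "0.007 0 0 0" --pt "0.007 0 0 0"

```text
time_s: 5.1
tool_pos: [0.5214, -0.0476, 0.0527]
eef_rot: [[0.98, 0.198, -0.004], [0.198, -0.98, -0.001], [-0.004, -0.0, -1.0]]
ft_force: [-5.9, -1.2, 2.9]
width: 0.0429
```

Call:
carry_out --pt "-0.03 0 0 0" --pt "-0.15 0 0 0" --pt "-0.2 0 0 0" --pt "-0.2 0 -0.2 0" --pt "-0.2 0 -0.5 0" --pt "-0.2 0 -0.8 0" --pt "-0.2 0 -0.8 0"

```text
time_s: 5.8
tool_pos: [0.5048, -0.0518, 0.1548]
eef_rot: [[0.98, 0.198, 0.014], [0.198, -0.98, -0.001], [0.014, 0.004, -1.0]]
ft_force: [0.7, 0.8, 0.7]
width: 0.0428
```

```bash
python3 m.py 0 168 145 -1.3718;python3 - <<'E'
from cell import r, eyes
import cv2, numpy as np
m=eyes.camera_model('wrist')
np.savez('w5.npz',**{k:np.array(v) for k,v in m.items()})
im=eyes.snapshot('wrist'); 
cv2.imwrite('pics/wrist5.png',im[:,:,::-1])
E
```

```text
t 5.8 dock xy mm [-87.9  88.5] z 154.8 yaw 0.1998 Fdock [0.8 0.7 0.7]
-> [[0.732, -0.662, 0.09], np.float64(0.5003)]
```

View pics/wrist5.png

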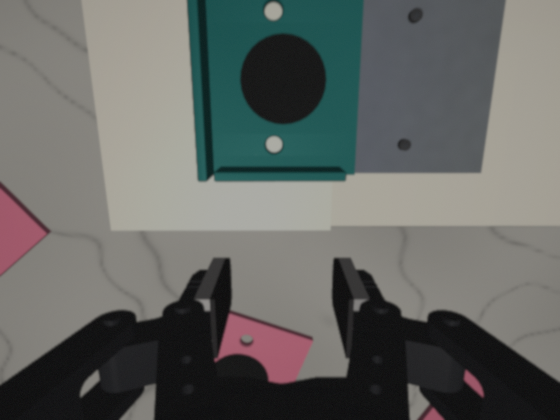

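Call:
carry_out --pt "0.2 -0.662 0 0.1" --pt "0.5 -0.662 0 0.5" --pt "0.73 -0.662 0.05 0.5" --pt "0.73 -0.662 0.09 0.5" --pt "0.73 -0.662 0.09 0.5" --pt "0.73 -0.662 0.09 0.5" --pt "0.73 -0.662 0.09 0.5" --pt "0.73 -0.662 0.09 0.5" --pt "0.73 -0.662 0.09 0.5" --pt "0.73 -0.662 0.09 0.5" --pt "0.73 -0.662 0.09 0.5" --pt "0.73 -0.662 0.09 0.5" --pt "0.73 -0.662 0.09 0.5" --pt "0.73 -0.662 0.09 0.5"

```text
time_s: 7.25
tool_pos: [0.5694, 0.0435, 0.1377]
eef_rot: [[0.199, -0.98, -0.001], [-0.98, -0.199, 0.0], [-0.0, 0.001, -1.0]]
ft_force: [-1.0, 0.6, 0.2]
width: 0.0424
```

```bash
python3 m.py 0 168 54 -1.3718;python3 - <<'E'
from cell import r, eyes
import cv2, numpy as np
m=eyes.camera_model('wrist')
np.savez('w6.npz',**{k:np.array(v) for k,v in m.items()})
im=eyes.snapshot('wrist'); 
cv2.imwrite('pics/wrist6.png',im[:,:,::-1])
E
```

```text
t 7.25 dock xy mm [ -5.8 169.1] z 137.7 yaw -1.3704 Fdock [-0.8  0.8  0.2]
-> [[0.009, -0.048, 0.698], np.float64(0.0005)]
```

View pics/wrist6.png

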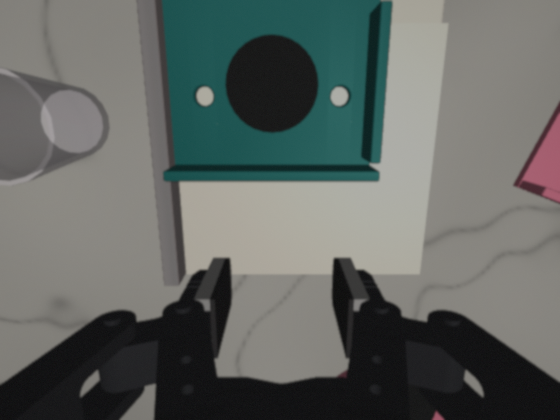

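```bash
python3 - <<'E'
from h import *
np.set_printoptions(precision=4,suppress=True)
loadw('w6.npz'); d=np.load('d.npy'); m=CAM['wrist']
def ray(px,z):
    v=m['R'].T@np.array([(px[0]-m['c'][0])/m['f'],(px[1]-m['c'][1])/m['f'],1]); C=-m['R'].T@m['t']
    return rel(d,C+v*(z-C[2])/v[2])[:2]*1000
print('beaker',ray((72,121),0),ray((102,121),0))
print('holes',ray((205,96),.036),ray((340,96),.036),'lip top outer',ray((165,181),.063),ray((378,181),.063),'shelf end',ray((421,274),.032),ray((445,22),.032))
E
```

```text
beaker [141.3014 108.9064] [120.3643 108.8848]
holes [40.3314 93.1608] [-39.4689  93.0772] lip top outer [ 59.6365 138.8705] [-58.4058 138.7541] shelf end [-101.287   210.0766] [-98.2446  52.5763]
```

Call:
carry_out --pt "0 -0.05 0.35 0" --pt "0 -0.05 0.6 0" --pt "0 -0.05 0.698 0" --pt "0 -0.05 0.698 0" --pt "0.06 -0.05 0.698 0" --pt "0.1 -0.05 0.698 0" --pt "0.1 -0.05 0.698 0"

```text
time_s: 8.0
tool_pos: [0.5795, 0.0307, 0.0563]
eef_rot: [[0.196, -0.981, 0.004], [-0.981, -0.196, -0.001], [0.002, -0.003, -1.0]]
ft_force: [0.2, -0.3, -0.0]
width: 0.0429
```

```bash
python3 m.py 1 75 54 -1.3718
```

```text
t 8.0 dock xy mm [  1.6 154.6] z 56.3 yaw -1.3736 Fdock [ 0.1 -0.4 -0. ]
-> [[0.663, 0.004, 0.021], np.float64(-0.0006)]
```

Call:
carry_out --pt "0.03 0 0.015 0" --pt "0.06 0 0.015 0" --pt "0.09 -0.001 0.015 0" --pt "0.12 -0.002 0.015 0" --pt "0.15 -0.003 0.015 0" --pt "0.18 -0.004 0.015 0" --pt "0.21 -0.005 0.015 0" --pt "0.24 -0.006 0.015 0" --pt "0.27 -0.007 0.015 0" --pt "0.3 -0.008 0.015 0" --pt "0.3 -0.008 0.015 0"

```text
time_s: 9.1
tool_pos: [0.5862, -0.0038, 0.0527]
eef_rot: [[0.197, -0.98, 0.0], [-0.98, -0.197, -0.001], [0.001, -0.0, -1.0]]
ft_force: [-0.7, -0.1, 0.5]
width: 0.0429
```

```bash
python3 m.py 1 75 54 -1.3718;python3 - <<'E'
from cell import r, eyes
import cv2, numpy as np
im=eyes.snapshot('wrist'); 
cv2.imwrite('pics/wrist7.png',im[:,:,::-1])
E
```

```text
t 9.1 dock xy mm [  1.3 119.5] z 52.7 yaw -1.3724 Fdock [-0.7  0.   0.5]
-> [[0.371, 0.003, -0.01], np.float64(-0.0002)]
```

View pics/wrist7.png

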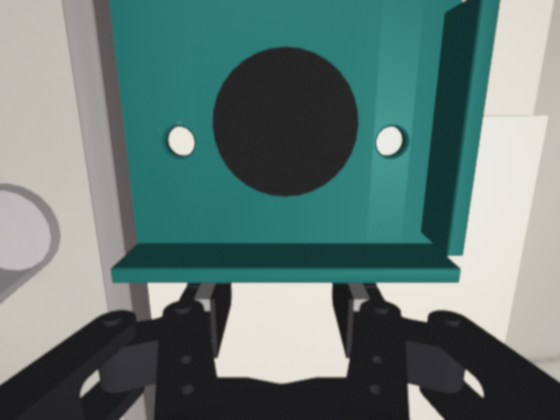

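The plate is square, with its end lip flush on both fingers at row 282 and its edge along the fence. I'll continue.

Call:
carry_out --pt "0.03 0 -0.005 0" --pt "0.06 -0.001 -0.005 0" --pt "0.09 -0.002 -0.005 0" --pt "0.12 -0.003 -0.005 0" --pt "0.15 -0.004 -0.005 0" --pt "0.18 -0.005 -0.005 0" --pt "0.21 -0.006 -0.005 0" --pt "0.24 -0.007 -0.005 0" --pt "0.27 -0.008 -0.005 0" --pt "0.3 -0.008 -0.005 0" --pt "0.33 -0.008 -0.005 0" --pt "0.36 -0.008 -0.005 0" --pt "0.38 -0.008 -0.005 0" --pt "0.4 -0.008 -0.005 0" --pt "0.4 -0.008 -0.005 0"

```text
time_s: 10.65
tool_pos: [0.5967, -0.05, 0.0534]
eef_rot: [[0.198, -0.98, 0.0], [-0.98, -0.198, -0.001], [0.001, -0.0, -1.0]]
ft_force: [0.5, 0.5, 0.3]
width: 0.0428
```

```bash
python3 m.py 1 61 54 -1.3718;python3 - <<'E'
from cell import r, eyes
import cv2, numpy as np
im=eyes.snapshot('wrist'); 
cv2.imwrite('pics/wrist8.png',im[:,:,::-1])
E
```

```text
t 10.65 dock xy mm [ 2.5 72. ] z 53.4 yaw -1.3717 Fdock [0.6 0.4 0.3]
-> [[0.092, 0.012, -0.005], np.float64(0.0)]
```

View pics/wrist8.png

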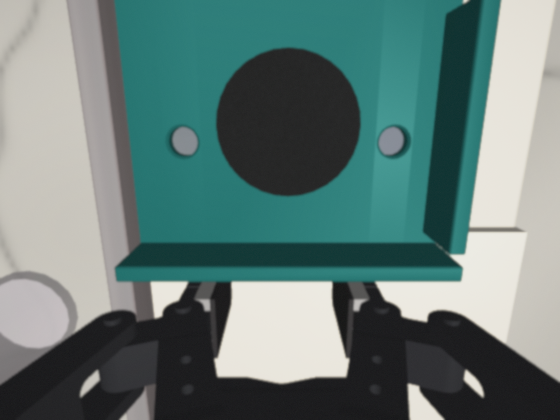

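Call:
carry_out --pt "0.01 0 0 0" --pt "0.02 0 0 0" --pt "0.03 0 0 0" --pt "0.04 0 0 0" --pt "0.05 0 0 0" --pt "0.06 0 0 0" --pt "0.06 0 0 0"

```text
time_s: 11.4
tool_pos: [0.598, -0.0568, 0.0534]
eef_rot: [[0.198, -0.98, 0.0], [-0.98, -0.198, -0.0], [0.0, -0.0, -1.0]]
ft_force: [0.3, 1.2, 0.7]
width: 0.0428
```

```bash
python3 m.py 1 61 54 -1.3718;python3 - <<'E'
from cell import r, eyes
import cv2, numpy as np
im=eyes.snapshot('wrist'); 
cv2.imwrite('pics/wrist9.png',cv2.resize(im[90:300,110:480],None,fx=2.1,fy=2.1)[:,:,::-1])
E
```

```text
t 11.4 dock xy mm [ 2.4 65.2] z 53.4 yaw -1.3715 Fdock [0.6 1.1 0.7]
-> [[0.035, 0.012, -0.005], np.float64(0.0001)]
```

View pics/wrist9.png

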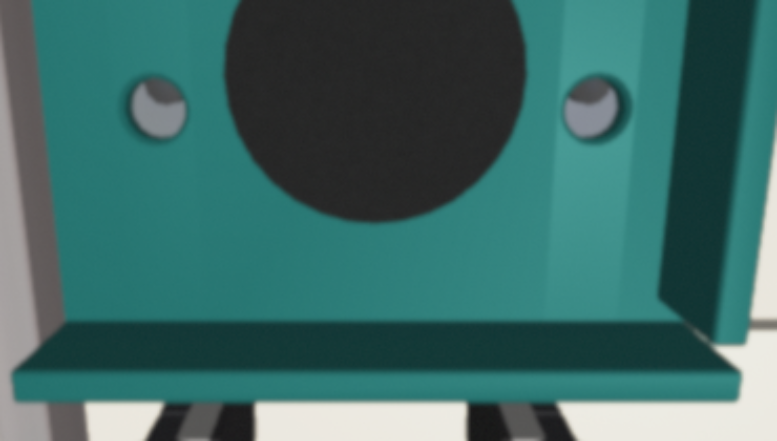

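The pins now show at the leading rim of both holes, in crop at (160,90) and (592,92). About 4 mm is left, so I'll go slower.

Call:
carry_out --pt "0.005 0 0 0" --pt "0.01 0 0 0" --pt "0.015 0 0 0" --pt "0.02 0 0 0" --pt "0.025 0 0 0" --pt "0.025 0 0 0"

```text
time_s: 12.05
tool_pos: [0.5984, -0.0598, 0.0533]
eef_rot: [[0.198, -0.98, 0.0], [-0.98, -0.198, -0.0], [0.0, 0.0, -1.0]]
ft_force: [0.7, -0.6, -0.2]
width: 0.043
```

```bash
python3 m.py 1 61 54 -1.3718;python3 - <<'E'
from cell import r, eyes
import cv2, numpy as np
im=eyes.snapshot('wrist'); 
cv2.imwrite('pics/wrist10.png',cv2.resize(im[90:300,110:480],None,fx=2.1,fy=2.1)[:,:,::-1])
E
```

```text
t 12.05 dock xy mm [ 2.3 62.1] z 53.3 yaw -1.3717 Fdock [ 0.6 -0.7 -0.2]
-> [[0.009, 0.011, -0.006], np.float64(0.0)]
```

View pics/wrist10.png

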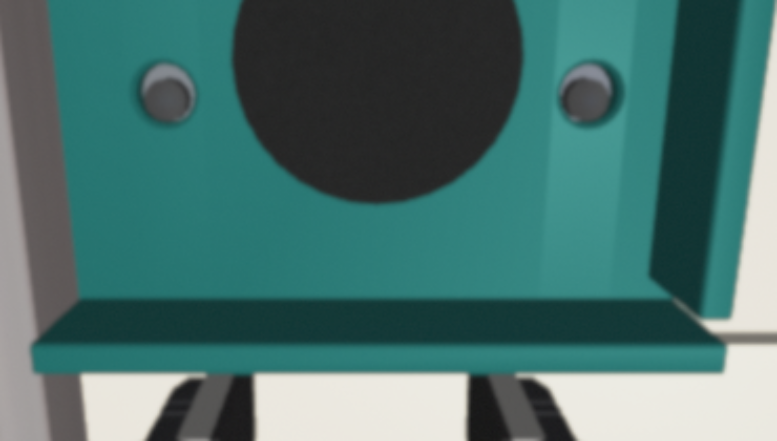

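The plate has dropped. It looks lower, with the lip edge now at crop row 372 instead of 402, and both pins fill the holes. I'll back off, rise and check.

Call:
carry_out --pt "-0.03 0 0 0" --pt "-0.12 0 0 0" --pt "-0.25 0 0 0" --pt "-0.25 0 -0.3 0" --pt "-0.25 0 -0.7 0" --pt "-0.25 0 -1 0" --pt "-0.25 0 -1 0" --pt "-0.25 0 -1 0"

```text
time_s: 12.9
tool_pos: [0.5929, -0.0279, 0.1745]
eef_rot: [[0.2, -0.98, 0.002], [-0.98, -0.2, 0.001], [-0.0, -0.002, -1.0]]
ft_force: [-0.5, -0.1, -0.3]
width: 0.0426
```

```bash
python3 m.py;python3 - <<'E'
from cell import r, eyes
import cv2, numpy as np
m=eyes.camera_model('wrist')
np.savez('w11.npz',**{k:np.array(v) for k,v in m.items()})
im=eyes.snapshot('wrist'); 
cv2.imwrite('pics/wrist11.png',cv2.resize(im[0:260,90:470],None,fx=2.1,fy=2.1,interpolation=cv2.INTER_CUBIC)[:,:,::-1])
im=eyes.snapshot('scene')[140:290,160:360]; cv2.imwrite('pics/scene11.png',cv2.resize(im,None,fx=4,fy=4,interpolation=cv2.INTER_CUBIC)[:,:,::-1])
E
```

```text
t 12.9 dock xy mm [ 3.1 94.5] z 174.5 yaw -1.369 Fdock [-0.5  0.  -0.3]
```

View pics/wrist11.png

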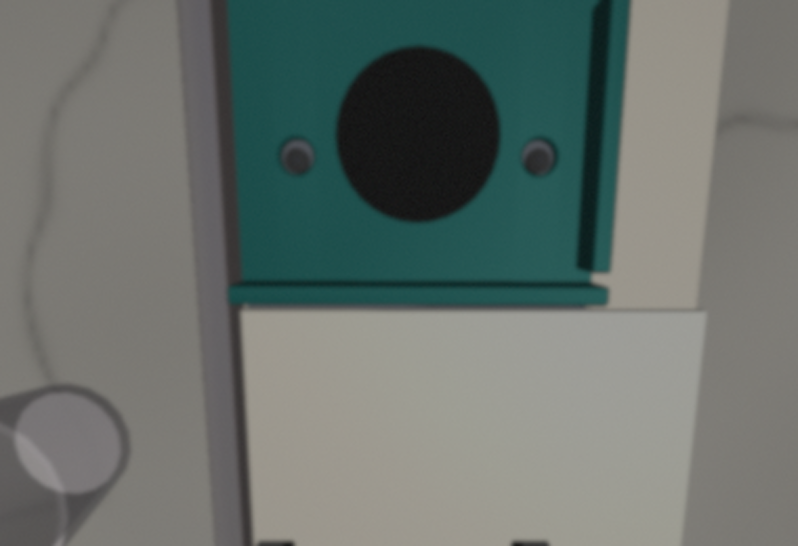

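View pics/scene11.png

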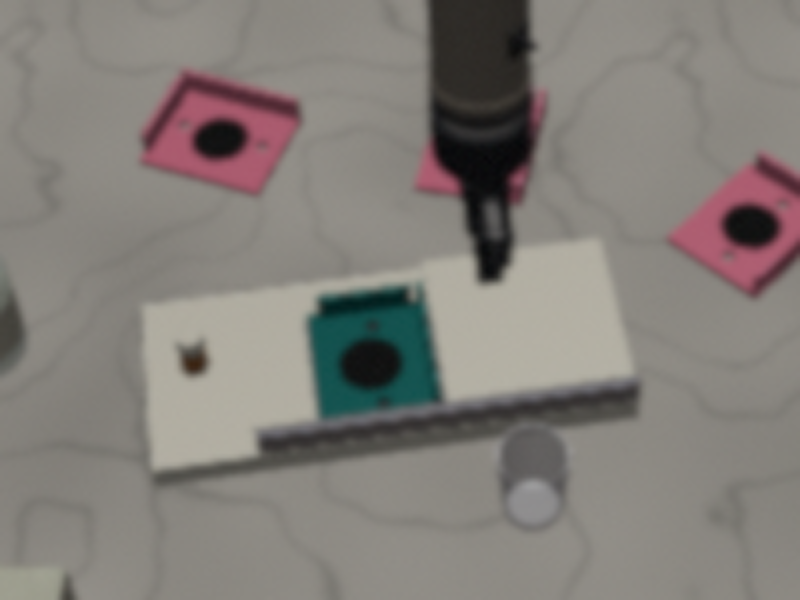

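```bash
python3 - <<'E'
from h import *
loadw('w11.npz'); d=np.load('d.npy')
for z0 in (25,32):
    q=l2w(d,np.array([.0005,0,0])); q[2]=d[2]
    for P in [(60,50,31),(-60,50,31),(40,4,6),(-40,4,6)]:
        px=proj('wrist',l2w(q,np.array([P[0],P[1],P[2]+z0])/1000)); print(z0,P,((px-[90,0])*2.1).round(0))
E
python3 m.py
```

```text
25 (60, 50, 31) [223. 308.]
25 (-60, 50, 31) [606. 309.]
25 (40, 4, 6) [293. 159.]
25 (-40, 4, 6) [536. 159.]
32 (60, 50, 31) [218. 310.]
32 (-60, 50, 31) [612. 311.]
32 (40, 4, 6) [290. 157.]
32 (-40, 4, 6) [540. 158.]
t 13.0 dock xy mm [ 1.4 94.2] z 171.9 yaw -1.3697 Fdock [-0.2 -0.1 -0. ]
```

```bash
python3 - <<'E'
from cell import r
print(r.hand_in())
E
```

```text
the job is handed in; nothing more can be done
None
```

The teal plate is in the recess with both pins in its holes, and I handed the job in at about 13 s of the 48 s allowed. I pushed its side lip with both fingers until it sat square against the fence, where the force rose to about 6 N. Then I pushed its end lip along the fence, slowly over the last 10 mm, until it dropped over the pins. After that I backed off and raised the gripper to about 17 cm.

**Seating:** in the last wrist picture, both pins sit in the holes. The hole spacing is 241 px, where I calculated 243 px for a seated plate and 250 px for one still at shelf level. The lip span is 377 px, where 383 px would be seated and 394 px at shelf level. I did not measure the tilt, but the lip looked level.

**Bystanders:** the vial and beaker look unmoved in the last scene picture. That crop did not cover all of the bottles, the spatula or the jar, but the arm never went near them. The gripper was touching nothing, and force readings were near zero.

**Disagreement:** the top and scene cameras put the dock up to 7 mm apart, more than the stated 2 mm. I relied on the wrist camera, which fell between them and agreed with where the plate met the fence and the pins. One dock corner was about 5 px off in that wrist fit, and I left it down-weighted.

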